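# Probe three drilled blocks with a gauge pin and mark the blind one

## Task

Take the gauge pin from its stand and probe the bores of the three drilled blocks on the inclined plate, from the left one to the right one as the robot sees them, pushing the pin straight into each until it bottoms or its handle is close to the mouth. One bore is blind: in the end leave the pin standing in that one, let go and resting on its bottom, to mark the block for rework. Leave the blocks in their places and the other things on the bench alone.

Things in the scene. Friction and masses are not known exactly. Their poses are not given: they have to be found in the camera images.
- block_1_centre (a point): centre of a drilled aluminium block, 60 mm (x) by 44 mm (y) by 56 mm high (z). z runs along its central bore, out of the mouth. Bore 18 mm across: right through, or blind, with a flat floor 36 mm below the mouth. Exactly one of the three blocks is blind; they look alike outside. 0.4 kg. Starts in one of the nests; which one varies.
- block_2_centre (a point): centre of a drilled aluminium block, 60 mm (x) by 44 mm (y) by 56 mm high (z). z runs along its central bore, out of the mouth. Bore 18 mm across: right through, or blind, with a flat floor 36 mm below the mouth. Exactly one of the three blocks is blind; they look alike outside. 0.4 kg. Starts in one of the nests; which one varies.
- block_3_centre (a point): centre of a drilled aluminium block, 60 mm (x) by 44 mm (y) by 56 mm high (z). z runs along its central bore, out of the mouth. Bore 18 mm across: right through, or blind, with a flat floor 36 mm below the mouth. Exactly one of the three blocks is blind; they look alike outside. 0.4 kg. Starts in one of the nests; which one varies.
- nest_left (a point): centre of the bore mouth of the block that starts in the left-hand (+y) nest of the inclined fixture (fixed to the fixture, 56 mm above its plate). z axis: out of the bore, square to the plate, 30 degrees from vertical, leaning towards the robot's side; y: along the row to the left; x: up the slope. Nests are 88 mm apart.
- nest_mid (a point): centre of the bore mouth of the block that starts in the middle nest of the inclined fixture (fixed to the fixture, 56 mm above its plate). z axis: out of the bore, square to the plate, 30 degrees from vertical, leaning towards the robot's side; y: along the row to the left; x: up the slope. Nests are 88 mm apart.
- nest_right (a point): centre of the bore mouth of the block that starts in the right-hand (-y) nest of the inclined fixture (fixed to the fixture, 56 mm above its plate). z axis: out of the bore, square to the plate, 30 degrees from vertical, leaning towards the robot's side; y: along the row to the left; x: up the slope. Nests are 88 mm apart.
- pin_handle (a point): centre of the dark round handle of the gauge pin, 30 mm across, 70 mm long (35 mm either side). z: along the axis, away from the pin. Below it a bright pin 13 mm across, 66 mm long, chamfered tip; the shoulder of the handle stops at the mouth of a bore (66 mm in). 0.11 kg. Starts upright in the stand, this point 111 mm above the bench.
- pin_tip (a point): tip of the gauge pin, 101 mm from the centre of its handle, on its axis; same axes as the handle
- stand (a point): centre of the mouth of the pin stand, a fixed grey block 70 by 70 mm, 76 mm high, on a 100 mm square foot; a straight 20 mm hole goes right down. The pin hangs in it with its shoulder resting on the top face, its tip 66 mm below this point. It stands left or right of the fixture.
- fixture: inclined fixture (sine plate) fixed to the bench: base 120 by 270 mm, origin under its centre, y along the row. Its steel plate slopes 30 degrees, low edge to the robot, with a 27 mm clearance hole under each bore. A ledge 46 mm high along the low edge stops the blocks from sliding; 44 mm gaps between them. The blocks are loose.
- vblock: bystander: loose dark steel V-block 50 by 100 by 42 mm, origin under its centre
- cleaner: bystander: loose white bottle 56 mm across, 130 mm high, origin under its centre
- keypad: bystander: small loose keypad 75 by 100 by 28 mm, origin under its centre
Things that resemble listed ones, but are neither listed nor needed, are in the scene too. What is shaped like the part that bears pin_handle but orange, purple or turquoise is not meant.

How it is judged:
By the outcome, as a careful person would: the job done as asked, in the order asked, and still so for the second after the job is handed in, with the robot touching nothing.
It also fails if it takes over 59 s, if anything falls off the work surface, if the arm or the gripper's body presses on something with over 40 N, if the wrist force passes 120 N, or if a joint passes its speed limit or range.

## Robot

A 7-joint arm with a two-finger parallel gripper is mounted at the origin on the work surface. World frame = base frame: x ahead of the robot, y to its left, z up, the work surface at z = 0. Lengths are in m, angles in degrees, forces in N, time in s.
With the tool pointing down it reaches from about 0.4 to 0.875 m from the base axis. Payload 6.5 kg.
Tool frame: the origin (TCP) lies midway between the tips of the shut fingers; the grasp point (between the pads) lies bot.grip_depth behind it (bot.grip_depth is the distance from the TCP to the grasp point, in m); z points along the fingers, y is the line along which they close (so a half turn about z gives the same grasp; the last joint's range is limited). The gripper opens to 85 mm and grips with 20 to 120 N. Pads are 22 mm wide; open, the fingers measure 114 mm over their backs; the gripper's body (76 mm by 85 mm) begins 54 mm behind the grasp point. The pads swing forward as they close: fully open they stand 13 mm farther back than shut.
Start: joints at [59.805, 30.733, -0.252, 88.115, 0.149, 61.152, -4.079], TCP at [0.289, -0.582, 0.231] pointing down, gripper open.
Joint ranges: [-154.64, 154.64], [-21.42, 123.67], [-72.66, 72.17], [13.99, 137.28], [-74.86, 254.86], [10.95, 109.41], [-158.01, 158.01]. Speed limits (degrees/s): [136.94, 136.94, 180, 180, 180, 180, 180].

## Interface

Orientations are given as a 3x3 rotation matrix whose columns are the frame's x, y, z axes.
In Python, from plant import telemetry, imaging, bot, models gives the robot as it stands.
- The arm moves only by the tool drive_tool, never from a script. Its argument "series" is a list that holds one entry, the list of rows, each a list of 4 numbers: the shift along the tool's x, y, z in mm, then the turn about the tool's z in degrees. A call has 1 to 20 rows; each row shifts and turns the commanded pose from where the row before left it, along the tool's axes as they then stand; what a row does not reach is not made up. A row lasts 1/12 s, in which the tool goes at most 41.7 mm and 7.16 degrees, less where a joint would pass 70% of its speed; a pose out of reach is approached as far as the arm can. A call is refused whole if a number of a shift passes 41.7 or a number of a turn 7.16, either way. A call with a gripper value outside its range is refused whole. "claw" is the closure, from -1 (fully open) to 1 (shut), set as the call begins (left out, the last holds). The fingers move at their own pace and stop on an object; "newtons" is the grip in N (left out, the last holds). Time passes only in rows, so rows that do not move let the fingers close. It gives the time, the measured TCP pose, the force, the opening and the grip force at its end, in the units of the state.
- telemetry.observe(): the state, without advancing time (a new reading comes with each control period).
- imaging.capture(name): name is "scene" or "top"; returns (picture, depth): 384x512x3 uint8, red, green, blue; 384x512 float32, m along the optical axis (not along the pixel's ray), 0 where there is no reading.
- imaging.camera_params(name): a dict with "fx", "fy", "cx", "cy" (pixels), "k1" (the pictures are not rectified: a ray, as slopes to the right and down, at radius r is drawn at 1 + k1 r^2 times it, then the intrinsics apply), "R" (3x3) and "t" (3): a world point X has camera coordinates R X + t. Camera axes: x right, y down, z forward; pixel columns grow to the right and rows downward; lengths in m; the calibration is good to about 2 mm. A picture is of the moment at which its call begins. camera_params takes no time and is no camera call.
- bot.close_job(): hands the job in; it is judged then, once.
Trained networks look in the newest picture that a camera, given by its name, has taken for a name from the list of things; names that differ only in an ending like _2 or _b are one class to them, and where a whole thing is asked for, a point or a joint stands for the part that bears it (a point fixed in the world has none). Each returns a list of dicts, best first, with "p" (0 to 1); they miss things now and then, are a little off and sometimes report something else, mostly with a low value. They report only what shows in the picture. A call takes as long as a camera call. They do not tell look-alikes from the thing itself.
- models.search_frame(thing, camera): "rect" ([centre column, centre row, width, height] in pixels, round what is visible of it).
- models.mark_of(thing, camera): "location" ([column, row] in pixels: a listed point, or the origin of a listed thing).
The state is a dict: "time": time; "q": joint angles; "dq": joint speeds; "joint_efforts": joint torques, N m; "position": TCP position; "tcp_rot": TCP orientation; "wrist_force": force on the tool from outside, world axes, zero at the start; "wrist_torque": the same for the moment, N m; "gripper_width": opening from 0.0 (shut) to 1.0 (fully open); "gripper_force": force on a finger pad.
Only numpy, scipy, OpenCV 4.12 (cv2) and the standard library are available. Lean on these libraries where they do the work, as an engineer would, in place of code of your own. Each camera call takes 0.05 s, during which the arm holds its last target. There are 200 camera calls.

## Working session

There is one attempt and no reset: what is moved stays moved. The work goes in short steps, Python scripts to look and compute and a tool call to move; the robot and the scene stay as the last step left them, time stands still between calls to the robot, and variables do not carry over. Pictures are saved under pics/ and viewed, at most 10 in all, crops included, and the job is handed in when it is done.

Besides the shell and the picture viewer there is one more tool, called after "Request:" by a JSON object that holds its "api" and its "payload". drive_tool: Moves the arm, as the interface text tells. Its arguments: {"type":"object","properties":{"series":{"type":"array"},"claw":{"type":"number"},"newtons":{"type":"number"}},"required":["series"]}

```bash
mkdir -p pics; ls
python3 - <<'E'
from plant import telemetry, imaging, bot, models
import cv2, numpy as np
s=telemetry.observe(); print({k:np.round(v,3).tolist() for k,v in s.items()}, bot.grip_depth)
for c in("scene","top"):
    p,d=imaging.capture(c); cv2.imwrite(f"pics/{c}0.png",p[:,:,::-1]); np.save(f"pics/{c}0.npy",d)
    print(c,imaging.camera_params(c))
    for t in("nest_left","nest_mid","nest_right","pin_handle","stand","block_1_centre","pin_tip"):
        print(t,[(round(r["p"],2),np.round(r["location"],1).tolist()) for r in models.mark_of(t,c)])
E
```

```text
pics
{'time': 0.0, 'q': [59.805, 30.779, -0.254, 88.172, 0.147, 61.151, -4.077], 'dq': [0.064, -0.038, -0.076, 0.065, -0.062, -0.113, -0.02], 'joint_efforts': [0.0, -58.342, 1.048, -25.911, 0.012, 0.009, -0.0], 'position': [0.289, -0.582, 0.23], 'tcp_rot': [[0.896, 0.445, -0.001], [0.445, -0.896, 0.002], [-0.0, -0.002, -1.0]], 'wrist_force': [0.227, 0.707, -0.58], 'wrist_torque': [-0.01, 0.035, 0.009], 'gripper_force': 0.0, 'gripper_width': 0.998} 0.0187
scene {'fx': 362.1877578072604, 'fy': 362.1877578072604, 'cx': 260.45129910161, 'cy': 192.54797240682495, 'k1': -0.08023711455708935, 'R': array([[ 0.01289616,  0.99984006,  0.01239112],
       [ 0.83432917, -0.00392963, -0.55125256],
       [-0.55111571,  0.01744732, -0.83424641]]), 't': array([ 0.02125958, -0.41243835,  1.24322865])}
nest_left [(0.63, [312.9, 189.9])]
nest_mid [(0.89, [276.9, 184.2])]
nest_right [(0.86, [238.9, 183.2])]
pin_handle [(0.97, [145.2, 188.4]), (0.88, [162.1, 151.6]), (0.54, [128.7, 161.7])]
stand [(0.57, [167.1, 163.2]), (0.2, [278.1, 184.5])]
block_1_centre [(0.88, [240.0, 189.1])]
pin_tip [(0.83, [132.6, 182.9]), (0.56, [188.5, 148.7]), (0.49, [142.1, 272.6])]
top {'fx': 366.9433460554006, 'fy': 366.9433460554006, 'cx': 254.16033472174377, 'cy': 190.62078052638543, 'k1': -0.0832983076875991, 'R': array([[-0.00858632, -0.99990293, -0.01097283],
       [-0.99183078,  0.00991261, -0.12717483],
       [ 0.12727126,  0.00979123, -0.99181962]]), 't': array([-0.00558914,  0.53410505,  0.88989984])}
nest_left [(0.61, [208.8, 180.9])]
nest_mid [(0.72, [246.3, 185.5])]
nest_right [(0.64, [285.6, 192.0])]
pin_handle [(0.8, [408.7, 217.1]), (0.75, [364.9, 222.9]), (0.57, [354.2, 270.2]), (0.57, [378.5, 178.6])]
stand [(0.68, [360.2, 224.9]), (0.41, [365.3, 222.3])]
block_1_centre [(0.96, [282.0, 188.4])]
pin_tip [(0.65, [391.8, 216.7]), (0.49, [347.3, 262.1]), (0.49, [363.4, 183.3])]
```

View pics/scene0.png

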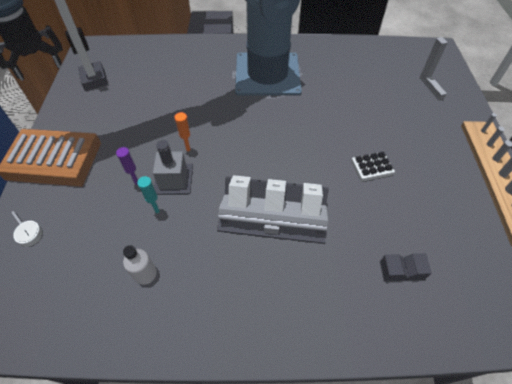

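View pics/top0.png

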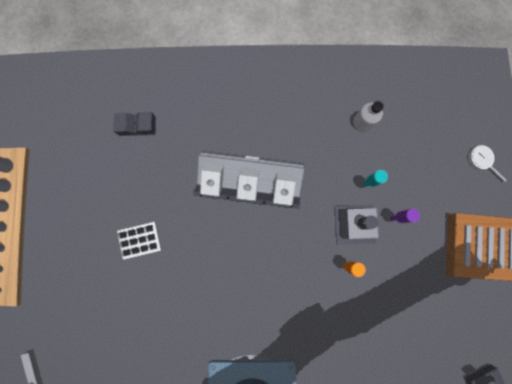

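Both views show the pin (dark handle) in the grey stand, at scene (164,150) and top (369,222). The orange, purple and turquoise look-alikes are around it. The fixture with its three blocks is at top (211,182), (247,187) and (285,192). Next I localise these using depth and colour.

```bash
cat > h.py <<'E'
import numpy as np, cv2
from plant import telemetry, imaging, bot, models
def cp(c):
    p=imaging.camera_params(c); K=np.array([[p["fx"],0,p["cx"]],[0,p["fy"],p["cy"]],[0,0,1]]); return K,np.array([p["k1"],0,0,0,0.]),p["R"],p["t"]
def slopes(c,uv):
    K,D,R,t=cp(c); return cv2.undistortPoints(np.array(uv,float).reshape(-1,1,2),K,D)[:,0]
def world(c,uv,z):  # z depth along axis
    K,D,R,t=cp(c); s=slopes(c,uv); P=np.c_[s,np.ones(len(s))]*np.reshape(z,(-1,1)); return (P-t)@R
def proj(c,X):
    K,D,R,t=cp(c); return cv2.projectPoints(np.array(X,float).reshape(-1,1,3),cv2.Rodrigues(R)[0],t,K,D)[0][:,0]
def tri(uvs): # dict cam->uv ; least squares rays
    A=np.zeros((3,3));b=np.zeros(3)
    for c,uv in uvs.items():
        K,D,R,t=cp(c); d=R.T@np.r_[slopes(c,uv)[0],1]; d/=np.linalg.norm(d); o=-R.T@t; M=np.eye(3)-np.outer(d,d); A+=M;b+=M@o
    return np.linalg.solve(A,b)
def cloud(c,d,u0,u1,v0,v1):
    v,u=np.mgrid[v0:v1,u0:u1]; z=d[v0:v1,u0:u1]; return world(c,np.c_[u.ravel(),v.ravel()],z.ravel()).reshape(v1-v0,u1-u0,3)
E
python3 - <<'E'
from h import *
np.set_printoptions(precision=4,suppress=True)
for c,cs in(("top",[(211,182),(247,187),(285,192)]),("scene",[(313,190),(276,185),(239,184)])):
    img=cv2.imread(f"pics/{c}0.png");d=np.load(f"pics/{c}0.npy")
    g=img.min(2)
    for u,v in cs:
        W=cloud(c,d,u-18,u+19,v-20,v+21); sub=g[v-20:v+21,u-18:u+19]
        m=(sub>185)&(W[...,2]>.05)
        n,lab,st,ce=cv2.connectedComponentsWithStats(m.astype(np.uint8)); k=1+np.argmax(st[1:,4]); P=W[lab==k]
        q=P.mean(0); N=np.linalg.svd(P-q)[2][2]; N*=np.sign(N[2]); r=(P-q)@N
        print(c,(u,v),len(P),"mean",q,"N",N,"rms",r.std(), "pixc",ce[k]+[u-18,v-20], "grey", np.percentile(sub,[5,50,95]))
    t,h=((330,390,195,245),60) if c=="top" else ((145,195,130,195),60)
    W=cloud(c,d,*t); sub=g[t[2]:t[3],t[0]:t[1]]
    Z=W[...,2]
    for lo,hi in((.068,.084),(.135,.16)):
        P=W[(Z>lo)&(Z<hi)]; print(c,"z",lo,hi,len(P),np.median(P,0),P.min(0),P.max(0))
t=cv2.imread("pics/top0.png"); s=cv2.imread("pics/scene0.png")
A=cv2.resize(t[145:245,190:390],(800,400),interpolation=cv2.INTER_CUBIC)
B=cv2.resize(s[125:225,140:340],(400,200),interpolation=cv2.INTER_CUBIC)
B2=np.hstack([cv2.resize(s[170:220,225:325],(400,200),interpolation=cv2.INTER_CUBIC),B]); cv2.imwrite("pics/crop.png",np.vstack([A,B2]))
E
```

```text
top (211, 182) 353 mean [0.5462 0.093  0.0975] N [-0.0197  0.9894  0.1442] rms 0.012527439783161225 pixc [209.8924 182.4589] grey [ 66. 153. 211.]
top (247, 187) 348 mean [0.5345 0.0061 0.095 ] N [-0.4974  0.0622  0.8653] rms 0.001353693971730948 pixc [246.8103 187.1293] grey [ 62. 155. 209.]
top (285, 192) 354 mean [ 0.5225 -0.0813  0.0975] N [-0.2445 -0.9684  0.0482] rms 0.01276202802323187 pixc [284.1554 191.7119] grey [ 71. 153. 209.]
top z 0.068 0.084 637 [ 0.4438 -0.2574  0.0761] [ 0.4125 -0.3034  0.0686] [ 0.4823 -0.2321  0.0834]
top z 0.135 0.16 156 [ 0.4475 -0.2673  0.1459] [ 0.4323 -0.2817  0.135 ] [ 0.4615 -0.254   0.1497]
scene (313, 190) 176 mean [0.5481 0.0943 0.0959] N [-0.4963  0.0639  0.8658] rms 0.0007175963246083586 pixc [312.3409 189.1193] grey [ 70. 109. 214.]
scene (276, 185) 165 mean [0.5363 0.0073 0.0958] N [-0.4978  0.0722  0.8643] rms 0.0007514446670575527 pixc [275.7576 185.1697] grey [ 68. 108. 211.]
scene (239, 184) 164 mean [ 0.5236 -0.0796  0.0951] N [-0.4954  0.0681  0.866 ] rms 0.0008285915594779913 pixc [239.5732 181.122 ] grey [ 68. 109. 211.]
scene z 0.068 0.084 541 [ 0.4589 -0.2563  0.0759] [ 0.3388 -0.3026  0.068 ] [ 0.5522 -0.2223  0.0839]
scene z 0.135 0.16 177 [ 0.4558 -0.2692  0.1448] [ 0.4328 -0.2962  0.135 ] [ 0.5655 -0.2514  0.1493]
```

View pics/crop.png

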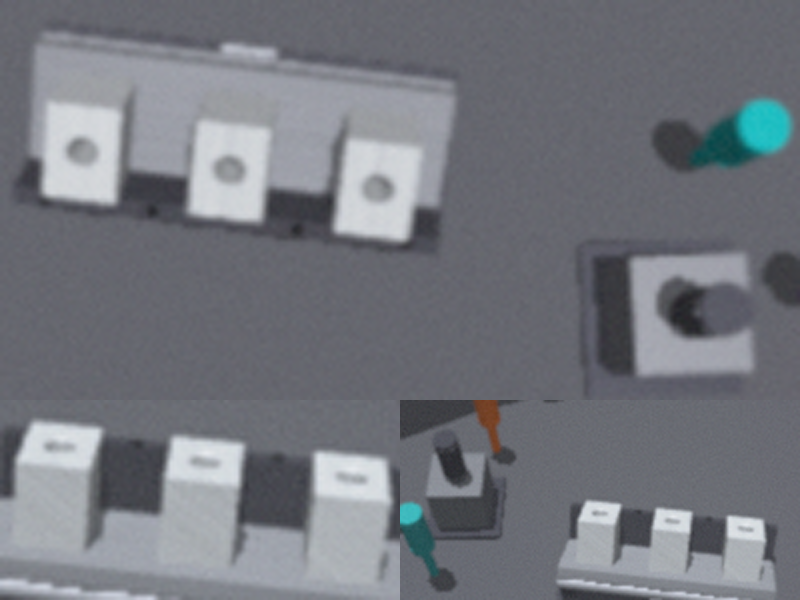

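The crop shows the three bore mouths clearly, so the fixture yaw is about -7.7° and the pin is at about (0.4475, -0.2675). The tool can't tilt, so I'll swivel the gripped pin 30° between the pads, using the stand's hole as a lever. First I move above the pin with the yaw aligned to the row.

Request:
{"api": "drive_tool", "payload": {"series": [[[23.5,-17.6,0,0],[23.5,-17.6,0,0],[23.5,-17.6,0,0],[23.5,-17.6,0,0],[23.5,-17.6,0,0],[23.5,-17.6,0,0],[23.5,-17.6,0,0],[23.5,-17.6,0,0],[23.5,-17.6,0,0],[23.5,-17.6,0,0],[23.5,-17.6,0,0],[23.5,-17.6,0,0],[0,0,0,6.83],[0,0,0,6.83],[0,0,0,6.83],[0,0,0,6.83],[0,0,0,6.83],[0,0,0,0],[0,0,0,0]]], "claw": -0.3, "newtons": 20}}

```text
time: 2.38
position: [0.4478, -0.2676, 0.2314]
tcp_rot: [[0.991, -0.131, 0.0], [-0.131, -0.991, -0.0], [0.0, 0.0, -1.0]]
wrist_force: [-0.9, 0.6, 0.4]
gripper_width: 0.651
gripper_force: 0.0
```

Request:
{"api": "drive_tool", "payload": {"series": [[[0,0,25,0],[0,0,25,0],[0,0,25,0],[0,0,20,0],[0,0,15,0],[0,0,12,0],[0,0,11,0],[0,0,0,0],[0,0,0,0]]]}}

```text
time: 3.13
position: [0.4475, -0.2676, 0.0981]
tcp_rot: [[0.991, -0.133, -0.001], [-0.133, -0.991, 0.0], [-0.001, -0.0, -1.0]]
wrist_force: [-0.6, -0.1, 0.0]
gripper_width: 0.649
gripper_force: 0.0
```

Request:
{"api": "drive_tool", "payload": {"series": [[[0,0,0,0],[0,0,0,0],[0,0,0,0],[0,0,0,0],[0,0,0,0],[0,0,0,0],[0,0,0,0],[0,0,0,0]]], "claw": 1, "newtons": 25}}

```text
time: 3.8
position: [0.4484, -0.268, 0.0992]
tcp_rot: [[0.991, -0.135, 0.002], [-0.135, -0.991, -0.001], [0.002, 0.001, -1.0]]
wrist_force: [0.8, 0.2, 5.9]
gripper_width: 0.345
gripper_force: 27.1
```

Request:
{"api": "drive_tool", "payload": {"series": [[[0,0,-10,0],[0,0,-16,0],[0,0,-16,0],[0,0,-10,0],[0,0,-6,0],[0,0,0,0],[0,0,0,0]]]}}

```text
time: 4.38
position: [0.4476, -0.2675, 0.1562]
tcp_rot: [[0.991, -0.135, -0.0], [-0.135, -0.991, 0.0], [-0.0, -0.0, -1.0]]
wrist_force: [0.4, -0.9, -0.4]
gripper_width: 0.35
gripper_force: 26.7
```

Run:
```python
from h import *
t,dt=imaging.capture("top"); s,ds=imaging.capture("scene")
np.save("pics/t1.npy",dt);np.save("pics/s1.npy",ds)
S=telemetry.observe();print(S["position"],S["wrist_force"],S["gripper_width"])
A=cv2.resize(s[110:210,120:220,::-1],(600,600),interpolation=cv2.INTER_CUBIC)
cv2.imwrite("pics/lift.png",A)
```

```text
[ 0.44710001 -0.26732508  0.15552397] [-0.68537208 -0.25397727 -1.6231772 ] 0.34303690987532354
```

View pics/lift.png

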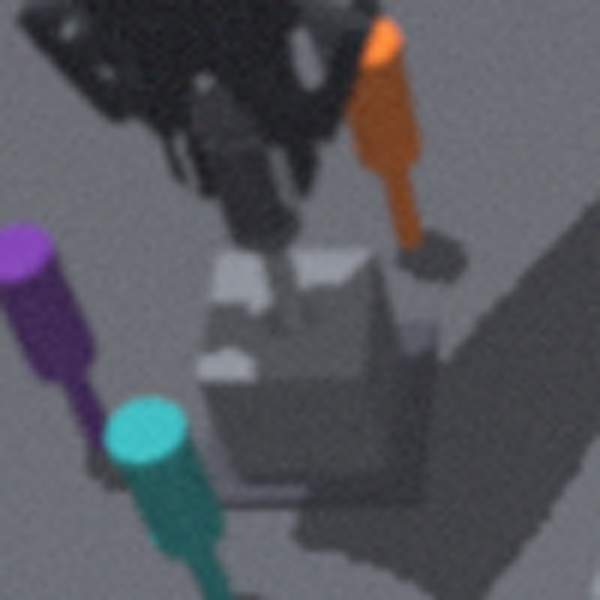

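The pin is lifted out with its tip still in the stand's mouth at crop pixel (290,320). Now I swivel it about the edge of the mouth.

Request:
{"api": "drive_tool", "payload": {"series": [[[-5,0,0.1,0],[-5,0,0.4,0],[-5,0,0.6,0],[-5,0,1,0],[-4.9,0,1.2,0],[-4.8,0,1.4,0],[-4.7,0,1.7,0],[-4.6,0,1.9,0],[-4.5,0,2.2,0],[-4.5,0,2.5,0],[-2.5,0,1,0],[0,0,0,0],[0,0,0,0]]]}}

```text
time: 5.57
position: [0.3969, -0.2607, 0.1419]
tcp_rot: [[0.991, -0.135, -0.001], [-0.135, -0.991, 0.001], [-0.002, -0.0, -1.0]]
wrist_force: [0.2, -2.0, 0.3]
gripper_width: 0.344
gripper_force: 27.6
```

Run:
```python
from h import *
t,dt=imaging.capture("top"); s,ds=imaging.capture("scene")
A=np.hstack([cv2.resize(s[110:210,110:210,::-1],(400,400),interpolation=cv2.INTER_CUBIC),cv2.resize(t[170:270,320:420,::-1],(400,400),interpolation=cv2.INTER_CUBIC)])
cv2.imwrite("pics/tilt.png",A)
```

```text
(no output)
```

View pics/tilt.png

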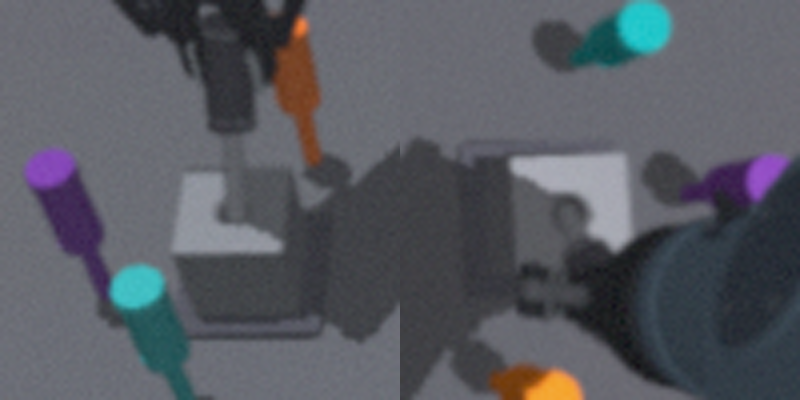

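The pin is now tilted about 30° in the fingers. I firm up the grip, withdraw along the pin's axis and carry it over the left block.

Request:
{"api": "drive_tool", "payload": {"series": [[[-8,0,-13.9,0],[-10,0,-17.3,0],[0,0,-25,0],[0,0,-35,0],[0,0,-30,0],[4,-15,0,0],[4,-31,0,0],[4,-31,0,0],[4,-31,0,0],[4,-31,0,0],[4,-31,0,0],[4,-31,0,0],[4,-31,0,0],[4,-31,0,0],[4,-31,0,0],[4,-31,0,0],[4,-31,0,0],[4,-16,0,0],[0,0,0,0],[0,0,0,0]]], "newtons": 60}}

```text
time: 7.33
position: [0.4802, 0.1038, 0.2626]
tcp_rot: [[0.991, -0.132, -0.003], [-0.132, -0.991, -0.001], [-0.003, 0.001, -1.0]]
wrist_force: [-0.1, 0.1, -1.6]
gripper_width: 0.338
gripper_force: 59.4
```

Run:
```python
from h import *
t,dt=imaging.capture("top"); s,ds=imaging.capture("scene")
np.save("pics/t2.npy",dt);np.save("pics/s2.npy",ds);cv2.imwrite("pics/t2.png",t[...,::-1]);cv2.imwrite("pics/s2.png",s[...,::-1])
S=telemetry.observe();p=S["position"];print(p)
for k in(0,.105): print("expected", proj("scene",[p+[0,0,.0187]-k*np.array([-.4955,.067,.866])]),proj("top",[p+[0,0,.0187]-k*np.array([-.4955,.067,.866])]))
A=np.hstack([cv2.resize(s[90:240,250:350,::-1],(400,600),interpolation=cv2.INTER_CUBIC),cv2.resize(t[120:270,165:265,::-1],(400,600),interpolation=cv2.INTER_CUBIC)])
cv2.imwrite("pics/over.png",A)
```

```text
[0.48050033 0.10195347 0.26283796]
expected [[324.59956969 111.86074537]] [[191.73640168 202.98945535]]
expected [[317.61139399 159.00607789]] [[203.14736951 182.35106613]]
```

View pics/over.png

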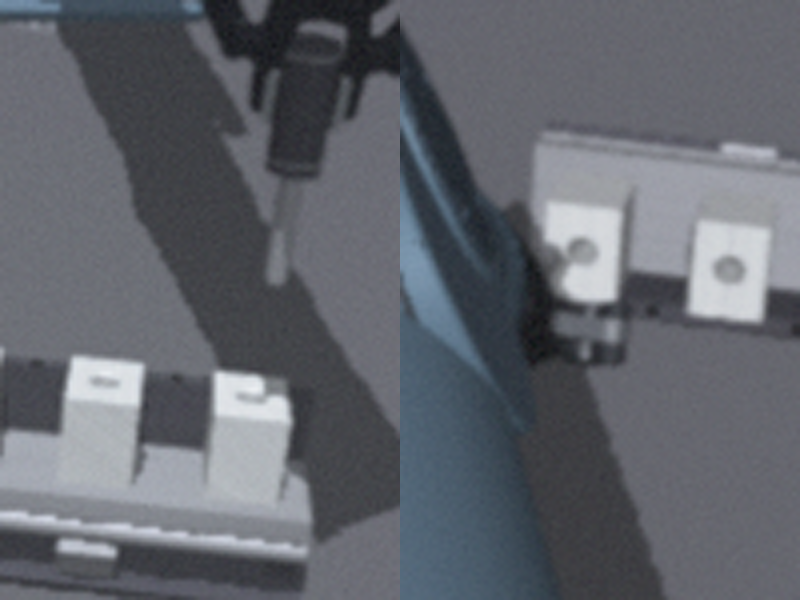

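In the crop the pin hangs tilted, with its tip at scene (319,161) and its handle top at (329,100). The left bore is at top (211,183). I fit the pin's axis to the scene depth and compare it with the bore as seen by the same camera.

```bash
cat > fit.py <<'E'
from h import *
from scipy.optimize import least_squares
N=np.array([-.4955,.067,.866]);N/=np.linalg.norm(N)
row=np.array([.139,.990,0]);row-=row@N*N;row/=np.linalg.norm(row);up=np.cross(row,N)
def fit(ds,p,lo=-.105):
    """axis of gripped pin from scene depth; p TCP. returns tip, dir(up), rms"""
    g=p+np.array([0,0,.0187])
    W=cloud("scene",ds,0,512,0,384).reshape(-1,3); ok=ds.ravel()>0
    r=W-g; s=r@N; rad=np.linalg.norm(r-np.outer(s,N),axis=1)
    pin=W[ok&(rad<.014)&(s>-.100)&(s<-.046)]
    han=W[ok&(rad<.022)&(s>-.033)&(s<-.018)&(abs(r@row)<.012)]
    P=np.r_[pin,han]; R=np.r_[np.full(len(pin),.0065),np.full(len(han),.015)]
    def f(v):
        c=g+v[0]*up+v[1]*row; a=N+v[2]*up+v[3]*row; a/=np.linalg.norm(a)
        q=P-c; return np.linalg.norm(q-np.outer(q@a,a),axis=1)-R
    o=least_squares(f,[0,0,0,0],loss="soft_l1",f_scale=.001)
    v=o.x; a=N+v[2]*up+v[3]*row; a/=np.linalg.norm(a); c=g+v[0]*up+v[1]*row
    return c,a,v,len(pin),len(han),np.median(abs(f(v)))
E
python3 - <<'E'
from fit import *
np.set_printoptions(precision=4,suppress=True)
p=np.array([.4803,.1028,.2627])
c,a,v,n1,n2,r=fit(np.load("pics/s2.npy"),p)
print("c",c,"a",a,"tilt err deg up/row",np.degrees(v[2:]),"off mm",v[:2]*1e3,n1,n2,r)
# axial: tip & shoulder pixel rows
for k in(.095,.1,.105,.11): print(k,proj("scene",[c-a*k]),"shoulder",proj("scene",[c-a*(k-.066)]),"top",proj("scene",[c-a*(k-.136)]))
# bores: darkness centroid, both cams
for cam,cs in(("scene",[(313,190),(276,185.5),(239.5,181)]),("top",[(210.7,182.7),(247.2,187),(284.5,192)])):
    gimg=cv2.imread(f"pics/{cam}0.png").mean(2)
    for k,(u,vv) in enumerate(cs):
        hw,hh=(6,3) if cam=="scene" else (5,5)
        for _ in range(4):
            U,V=np.meshgrid(np.arange(512),np.arange(384)); m=(abs(U-u)<=hw)&(abs(V-vv)<=hh)
            w=np.clip(np.percentile(gimg[m],80)-8-gimg,0,None)*m; u,vv=(w*U).sum()/w.sum(),(w*V).sum()/w.sum()
        # ray ∩ plane through mid mean
        K,D,R,t=cp(cam); d=R.T@np.r_[slopes(cam,[u,vv])[0],1]; o=-R.T@t
        q=np.array([.536,.0073,.0956]) if cam=="scene" else np.array([.5345,.0061,.0950])
        X=o+d*((q-o)@N)/(d@N); print(cam,k,(round(u,2),round(vv,2)),X)
E
```

```text
c [0.4833 0.1046 0.283 ] a [-0.4608  0.0659  0.8851] tilt err deg up/row [2.2623 0.2162] off mm [3.1478 2.2436] 138 84 0.0007435879241600384
0.095 [[319.4716 154.6735]] shoulder [[324.0515 125.7427]] top [[329.2317  92.5654]]
0.1 [[319.1364 156.7767]] shoulder [[323.6943 128.0123]] top [[328.8506  95.0239]]
0.105 [[318.8029 158.8678]] shoulder [[323.3388 130.2689]] top [[328.4711  97.4685]]
0.11 [[318.4709 160.9468]] shoulder [[322.9849 132.5126]] top [[328.0934  99.8993]]
scene 0 (np.float64(312.46), np.float64(189.13)) [0.5484 0.0946 0.0959]
scene 1 (np.float64(275.43), np.float64(185.15)) [0.5365 0.0065 0.096 ]
scene 2 (np.float64(238.89), np.float64(181.25)) [ 0.5248 -0.0812  0.096 ]
top 0 (np.float64(209.77), np.float64(182.19)) [0.5473 0.0935 0.0955]
top 1 (np.float64(246.94), np.float64(186.85)) [0.5353 0.0058 0.0955]
top 2 (np.float64(284.27), np.float64(191.53)) [ 0.5233 -0.0818  0.0954]
```

Request:
{"api": "drive_tool", "payload": {"series": [[[1,0.1,13,0],[1,0.2,15,0],[1.5,0.2,17,0],[1.5,0.2,15,0],[1,0.1,12,0],[0.5,0,6.3,0],[0,0,0,0],[0,0,0,0],[0,0,0,0]]]}}

```text
time: 8.18
position: [0.4882, 0.1013, 0.1859]
tcp_rot: [[0.991, -0.135, 0.001], [-0.135, -0.991, 0.0], [0.001, -0.0, -1.0]]
wrist_force: [0.6, 0.2, -1.0]
gripper_width: 0.336
gripper_force: 59.4
```

Run:
```python
from fit import *
np.set_printoptions(precision=4,suppress=True)
s,ds=imaging.capture("scene"); t,dt=imaging.capture("top")
p=np.mean([telemetry.observe()["position"] for _ in range(3)],0)
np.save("pics/s3.npy",ds)
c,a,v,n1,n2,r=fit(ds,p)
tip=c-.109*a; M=np.array([.5483,.0945,.0959]); d=tip-M
print(p,"a",a,np.degrees(v[2:]),"off",v[:2]*1e3,n1,n2,r,"tip rel up,row,N mm",d@up*1e3,d@row*1e3,d@N*1e3, telemetry.observe()["wrist_force"])
A=np.hstack([cv2.resize(s[120:220,260:360,::-1],(400,400),interpolation=cv2.INTER_CUBIC),cv2.resize(t[140:240,165:265,::-1],(400,400),interpolation=cv2.INTER_CUBIC)])
cv2.imwrite("pics/pre.png",A)
```

```text
[0.4883 0.1015 0.186 ] a [-0.463   0.0691  0.8837] [2.0915 0.3778] off [3.3253 2.1943] 113 72 0.0007449700968961623 tip rel up,row,N mm 1.424789921043156 0.4264536286578129 15.518779108566852 [-0.158  0.646 -0.461]
```

View pics/pre.png

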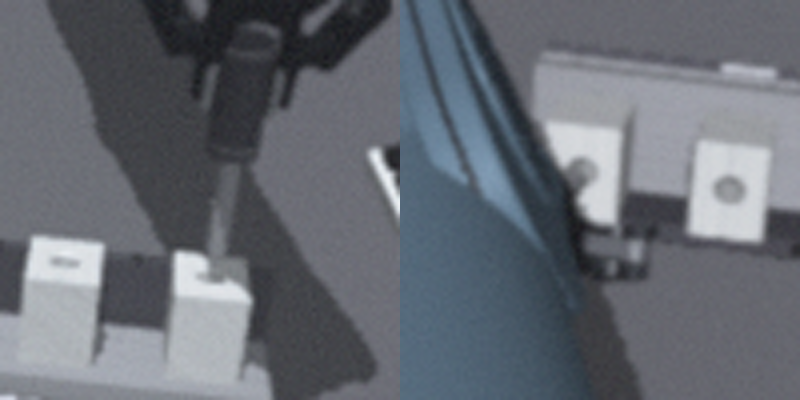

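The pin's tip is 15 mm short of the left mouth and nearly in line with it. A small correction, then I push in along the bore axis in stages while watching the force.

Request:
{"api": "drive_tool", "payload": {"series": [[[-2,0.4,1.2,0],[0,0,0,0],[2.5,0,4.33,0],[2.5,0,4.33,0],[2.5,0,4.33,0],[2.5,0,4.33,0],[2.5,0,4.33,0],[0,0,0,0],[0,0,0,0]]]}}

```text
time: 9.03
position: [0.498, 0.0997, 0.1619]
tcp_rot: [[0.991, -0.135, -0.001], [-0.135, -0.991, -0.0], [-0.001, 0.0, -1.0]]
wrist_force: [0.1, -0.3, -1.5]
gripper_width: 0.339
gripper_force: 59.4
```

Request:
{"api": "drive_tool", "payload": {"series": [[[2.5,0,4.33,0],[2.5,0,4.33,0],[2.5,0,4.33,0],[2.5,0,4.33,0],[0,0,0,0],[0,0,0,0]]]}}

```text
time: 9.53
position: [0.5079, 0.0983, 0.1446]
tcp_rot: [[0.991, -0.135, -0.001], [-0.135, -0.991, -0.0], [-0.001, 0.0, -1.0]]
wrist_force: [0.1, -0.2, -0.9]
gripper_width: 0.336
gripper_force: 59.4
```

Request:
{"api": "drive_tool", "payload": {"series": [[[1,0,1.73,0],[1,0,1.73,0],[1,0,1.73,0],[1,0,1.73,0],[1,0,1.73,0],[0,0,0,0],[0,0,0,0]]]}}

```text
time: 10.12
position: [0.5113, 0.0984, 0.139]
tcp_rot: [[0.991, -0.134, -0.003], [-0.134, -0.991, -0.001], [-0.003, 0.001, -1.0]]
wrist_force: [-17.9, -0.1, 34.2]
gripper_width: 0.337
gripper_force: 63.4
```

The left bore bottoms at about 36 mm, with an axial force of about 39 N, so it looks blind. I still probe the other two in order.

Request:
{"api": "drive_tool", "payload": {"series": [[[-2,0,-3.46,0],[-4,0,-6.93,0],[-4,0,-6.93,0],[-4,0,-6.93,0],[-4,0,-6.93,0],[-4,0,-6.93,0],[-4,0,-6.93,0],[-2.5,0,-4.33,0],[0,14,0,0],[0,20,0,0],[-0.2,20,0,0],[0,20,0,0],[0,14,0,0],[0,0,0,0],[0,0,0,0]]]}}

```text
time: 11.37
position: [0.4727, 0.014, 0.1859]
tcp_rot: [[0.991, -0.136, 0.0], [-0.136, -0.991, 0.0], [0.0, -0.0, -1.0]]
wrist_force: [0.4, 1.7, -0.5]
gripper_width: 0.336
gripper_force: 59.5
```

Run:
```python
from fit import *
np.set_printoptions(precision=4,suppress=True)
s,ds=imaging.capture("scene")
p=np.mean([telemetry.observe()["position"] for _ in range(3)],0)
c,a,v,n1,n2,r=fit(ds,p)
tip=c-.109*a; M=np.array([.5365,.0069,.0959]); d=tip-M
print(p,"a",a,np.degrees(v[2:]),"off",v[:2]*1e3,n1,n2,r,"tip rel up,row,N mm",d@up*1e3,d@row*1e3,d@N*1e3, telemetry.observe()["wrist_force"], proj("scene",[tip]))
cv2.imwrite("pics/mid.png",cv2.resize(s[110:220,215:325,::-1],(550,550),interpolation=cv2.INTER_CUBIC))
```

```text
[0.4729 0.015  0.186 ] a [-0.4558  0.0701  0.8873] [2.5449 0.4945] off [3.5662 1.4212] 115 66 0.0006156260811424957 tip rel up,row,N mm -2.433129491203301 -0.010389803974221993 17.37298193215079 [-0.0385  0.867  -1.0727] [[276.3054 178.1553]]
```

View pics/mid.png

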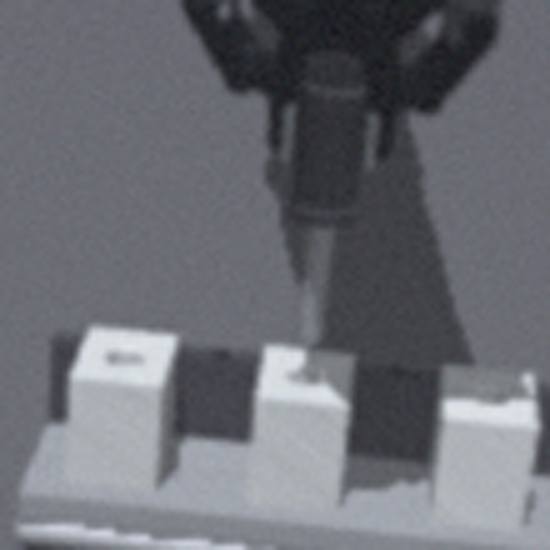

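The pin is over the mid block with its tip at crop (312,345), in line with the bore and slightly downslope. I correct by 1 mm and probe.

Request:
{"api": "drive_tool", "payload": {"series": [[[1,0,-0.6,0],[2.5,0,4.33,0],[2.5,0,4.33,0],[2.5,0,4.33,0],[2.5,0,4.33,0],[2.5,0,4.33,0],[1,0,1.73,0],[0,0,0,0],[0,0,0,0]]]}}

```text
time: 12.17
position: [0.487, 0.0124, 0.1628]
tcp_rot: [[0.991, -0.135, -0.0], [-0.135, -0.991, 0.0], [-0.0, 0.0, -1.0]]
wrist_force: [0.5, 1.0, -0.3]
gripper_width: 0.34
gripper_force: 59.5
```

Request:
{"api": "drive_tool", "payload": {"series": [[[2.5,0,4.33,0],[2.5,0,4.33,0],[2.5,0,4.33,0],[2.5,0,4.33,0],[0,0,0,0],[0,0,0,0]]]}}

```text
time: 12.67
position: [0.4968, 0.011, 0.1452]
tcp_rot: [[0.991, -0.135, -0.001], [-0.135, -0.991, -0.0], [-0.001, 0.0, -1.0]]
wrist_force: [-0.3, -0.6, -1.8]
gripper_width: 0.336
gripper_force: 59.4
```

Request:
{"api": "drive_tool", "payload": {"series": [[[1,0,1.73,0],[1,0,1.73,0],[1,0,1.73,0],[1,0,1.73,0],[1,0,1.73,0],[0,0,0,0],[0,0,0,0]]]}}

```text
time: 13.25
position: [0.5017, 0.0104, 0.1366]
tcp_rot: [[0.991, -0.135, -0.001], [-0.135, -0.991, -0.0], [-0.001, 0.0, -1.0]]
wrist_force: [-1.5, 0.4, -4.2]
gripper_width: 0.338
gripper_force: 59.3
```

Request:
{"api": "drive_tool", "payload": {"series": [[[1.5,0,2.6,0],[1.5,0,2.6,0],[1.5,0,2.6,0],[1.5,0,2.6,0],[0,0,0,0]]]}}

```text
time: 13.67
position: [0.5078, 0.0095, 0.1259]
tcp_rot: [[0.991, -0.135, -0.001], [-0.135, -0.991, -0.0], [-0.001, 0.0, -1.0]]
wrist_force: [-2.6, 1.2, -3.5]
gripper_width: 0.338
gripper_force: 59.4
```

Request:
{"api": "drive_tool", "payload": {"series": [[[1.5,0,2.6,0],[1.5,0,2.6,0],[1.5,0,2.6,0],[1,0,1.73,0],[0,0,0,0],[0,0,0,0]]]}}

```text
time: 14.17
position: [0.5135, 0.0088, 0.1169]
tcp_rot: [[0.991, -0.135, 0.0], [-0.135, -0.991, -0.0], [0.0, 0.0, -1.0]]
wrist_force: [-3.5, 0.5, -2.2]
gripper_width: 0.341
gripper_force: 59.4
```

Request:
{"api": "drive_tool", "payload": {"series": [[[-1,0,0.6,0],[0.8,0,1.3,0],[0,0,0,0],[0,0,0,0]]]}}

```text
time: 14.5
position: [0.513, 0.0088, 0.1151]
tcp_rot: [[0.991, -0.135, -0.0], [-0.135, -0.991, -0.0], [-0.0, 0.0, -1.0]]
wrist_force: [-4.3, -0.1, -2.3]
gripper_width: 0.338
gripper_force: 59.4
```

Request:
{"api": "drive_tool", "payload": {"series": [[[-2,0,-3.46,0],[-4,0,-6.93,0],[-4,0,-6.93,0],[-4,0,-6.93,0],[-4,0,-6.93,0],[-4,0,-6.93,0],[-4,0,-6.93,0],[-4,0,-6.93,0],[-4,0,-6.93,0],[-4,0,-6.93,0],[-2.5,0,-4.33,0],[0,14,0,0],[0,20,0,0],[0,20,0,0],[0,20,0,0],[0,14,0,0],[0,0,0,0],[0,0,0,0]]]}}

```text
time: 16.0
position: [0.4611, -0.0732, 0.1855]
tcp_rot: [[0.991, -0.136, 0.0], [-0.136, -0.991, 0.0], [0.0, -0.0, -1.0]]
wrist_force: [-0.1, 0.5, -2.0]
gripper_width: 0.338
gripper_force: 59.5
```

Run:
```python
from fit import *
np.set_printoptions(precision=4,suppress=True)
s,ds=imaging.capture("scene")
p=np.mean([telemetry.observe()["position"] for _ in range(3)],0)
c,a,v,n1,n2,r=fit(ds,p)
tip=c-.109*a; M=np.array([.5246,-.0811,.0959]); d=tip-M
print(p,"a",a,np.degrees(v[2:]),"off",v[:2]*1e3,n1,n2,r,"tip rel up,row,N mm",d@up*1e3,d@row*1e3,d@N*1e3, telemetry.observe()["wrist_force"], proj("scene",[tip]))
cv2.imwrite("pics/right.png",cv2.resize(s[110:220,215:325,::-1],(550,550),interpolation=cv2.INTER_CUBIC))
```

```text
[ 0.4613 -0.0722  0.1855] a [-0.4593  0.0693  0.8856] [2.3236 0.4211] off [3.211  1.1784] 113 64 0.0006934290177445027 tip rel up,row,N mm -2.4024791052982004 0.6669516585611087 16.808847352720335 [ 0.3139  0.4627 -0.4779] [[239.6778 174.4907]]
```

View pics/right.png

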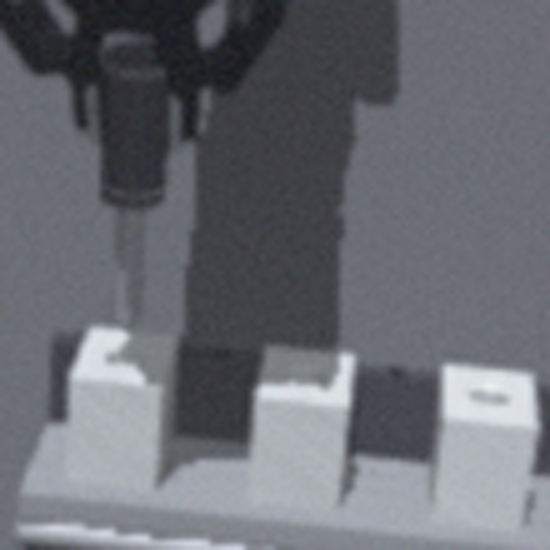

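The right block's bore lies straight below the tip at crop (128,325), and the blocks have not moved. Now the third probe.

Request:
{"api": "drive_tool", "payload": {"series": [[[0.5,0.5,-0.3,0],[2.5,0,4.33,0],[2.5,0,4.33,0],[2.5,0,4.33,0],[2.5,0,4.33,0],[2.5,0,4.33,0],[1,0,1.73,0],[0,0,0,0],[0,0,0,0]]]}}

```text
time: 16.8
position: [0.4749, -0.0752, 0.1621]
tcp_rot: [[0.991, -0.135, -0.0], [-0.135, -0.991, 0.0], [-0.001, -0.0, -1.0]]
wrist_force: [0.6, 1.0, -0.7]
gripper_width: 0.337
gripper_force: 59.5
```

Request:
{"api": "drive_tool", "payload": {"series": [[[2.5,0,4.33,0],[2.5,0,4.33,0],[2.5,0,4.33,0],[2.5,0,4.33,0],[0,0,0,0],[0,0,0,0]]]}}

```text
time: 17.3
position: [0.4848, -0.0766, 0.1445]
tcp_rot: [[0.991, -0.135, -0.001], [-0.135, -0.991, 0.0], [-0.001, -0.0, -1.0]]
wrist_force: [0.8, 1.1, -1.2]
gripper_width: 0.336
gripper_force: 59.5
```

Request:
{"api": "drive_tool", "payload": {"series": [[[1,0,1.73,0],[1,0,1.73,0],[1,0,1.73,0],[1,0,1.73,0],[1,0,1.73,0],[0,0,0,0],[0,0,0,0]]]}}

```text
time: 17.88
position: [0.4896, -0.0772, 0.136]
tcp_rot: [[0.991, -0.135, -0.001], [-0.135, -0.991, 0.0], [-0.001, -0.0, -1.0]]
wrist_force: [-1.1, -0.0, -1.8]
gripper_width: 0.337
gripper_force: 59.4
```

Request:
{"api": "drive_tool", "payload": {"series": [[[1.5,0,2.6,0],[1.5,0,2.6,0],[1.5,0,2.6,0],[1.5,0,2.6,0],[0,0,0,0]]]}}

```text
time: 18.3
position: [0.4955, -0.078, 0.1251]
tcp_rot: [[0.991, -0.135, -0.001], [-0.135, -0.991, 0.0], [-0.001, -0.0, -1.0]]
wrist_force: [-1.3, 0.1, -4.1]
gripper_width: 0.341
gripper_force: 59.4
```

Request:
{"api": "drive_tool", "payload": {"series": [[[1.5,0,2.6,0],[1.5,0,2.6,0],[1.5,0,2.6,0],[1.5,0,2.6,0],[0,0,0,0],[0,0,0,0]]]}}

```text
time: 18.8
position: [0.5021, -0.0789, 0.1153]
tcp_rot: [[0.991, -0.135, 0.001], [-0.135, -0.991, 0.0], [0.001, -0.0, -1.0]]
wrist_force: [-1.9, 0.0, -3.4]
gripper_width: 0.34
gripper_force: 59.4
```

The right bore also runs through, to about 64 mm, so the left one is blind. I withdraw and return to it.

Request:
{"api": "drive_tool", "payload": {"series": [[[-2,0,-3.46,0],[-4,0,-6.93,0],[-4,0,-6.93,0],[-4,0,-6.93,0],[-4,0,-6.93,0],[-4,0,-6.93,0],[-4,0,-6.93,0],[-4,0,-6.93,0],[-4,0,-6.93,0],[-4,0,-6.93,0],[-2.5,0,-4.33,0],[0,-16,0,0],[0,-32,0,0],[0,-32,0,0],[0,-32,0,0],[0,-32,0,0],[0,-20,0,0],[0,-12,0,0],[0,0,0,0],[0,0,0,0]]]}}

```text
time: 20.47
position: [0.4853, 0.1003, 0.1856]
tcp_rot: [[0.991, -0.135, -0.0], [-0.135, -0.991, -0.001], [-0.0, 0.001, -1.0]]
wrist_force: [0.6, -0.2, -0.8]
gripper_width: 0.338
gripper_force: 59.5
```

Run:
```python
from fit import *
np.set_printoptions(precision=4,suppress=True)
s,ds=imaging.capture("scene")
p=np.mean([telemetry.observe()["position"] for _ in range(3)],0)
c,a,v,n1,n2,r=fit(ds,p)
tip=c-.109*a; M=np.array([.5483,.0945,.0959]); d=tip-M
print(p,"a",a,np.degrees(v[2:]),"off",v[:2]*1e3,n1,n2,r,"tip rel up,row,N mm",d@up*1e3,d@row*1e3,d@N*1e3, telemetry.observe()["wrist_force"], proj("scene",[tip]))
```

```text
[0.4852 0.0993 0.1855] a [-0.4635  0.0661  0.8836] [2.0839 0.2011] off [3.1138 3.2654] 118 71 0.0006843011461538269 tip rel up,row,N mm -1.4031285519922052 -0.8101645337104425 16.44948954145397 [ 0.4618 -0.5112 -1.4998] [[313.0061 182.597 ]]
```

Request:
{"api": "drive_tool", "payload": {"series": [[[0,-0.7,0,0],[2.5,0,4.33,0],[2.5,0,4.33,0],[2.5,0,4.33,0],[2.5,0,4.33,0],[2.5,0,4.33,0],[0,0,0,0],[0,0,0,0]]]}}

```text
time: 21.18
position: [0.4977, 0.0999, 0.1635]
tcp_rot: [[0.991, -0.135, -0.001], [-0.135, -0.991, -0.0], [-0.001, 0.0, -1.0]]
wrist_force: [-0.3, -0.2, -1.5]
gripper_width: 0.335
gripper_force: 59.5
```

Request:
{"api": "drive_tool", "payload": {"series": [[[2.5,0,4.33,0],[2.5,0,4.33,0],[2.5,0,4.33,0],[2.5,0,4.33,0],[1,0,1.73,0],[0,0,0,0],[0,0,0,0]]]}}

```text
time: 21.77
position: [0.5087, 0.0985, 0.1448]
tcp_rot: [[0.991, -0.135, -0.0], [-0.135, -0.991, -0.0], [-0.0, 0.0, -1.0]]
wrist_force: [0.3, 0.1, -1.0]
gripper_width: 0.337
gripper_force: 59.5
```

Request:
{"api": "drive_tool", "payload": {"series": [[[0.5,0,0.87,0],[0.5,0,0.87,0],[0.5,0,0.87,0],[0.5,0,0.87,0],[0.5,0,0.87,0],[0,0,0,0],[0,0,0,0]]]}}

```text
time: 22.35
position: [0.5111, 0.0981, 0.1404]
tcp_rot: [[0.991, -0.135, -0.0], [-0.135, -0.991, -0.0], [-0.0, 0.0, -1.0]]
wrist_force: [-1.3, -0.0, -1.6]
gripper_width: 0.337
gripper_force: 59.5
```

Request:
{"api": "drive_tool", "payload": {"series": [[[0.5,0,0.87,0],[0.5,0,0.87,0],[0,0,0,0],[0,0,0,0]]]}}

```text
time: 22.68
position: [0.5115, 0.0982, 0.1396]
tcp_rot: [[0.991, -0.135, -0.001], [-0.135, -0.991, -0.0], [-0.001, 0.001, -1.0]]
wrist_force: [-6.3, -0.8, 10.5]
gripper_width: 0.334
gripper_force: 61.1
```

Light contact of about 12 N on the floor. I ease off, let go gently and back away.

Request:
{"api": "drive_tool", "payload": {"series": [[[-0.3,0,-0.5,0],[0,0,0,0],[0,0,0,0]]], "newtons": 20}}

```text
time: 22.93
position: [0.5114, 0.0982, 0.1397]
tcp_rot: [[0.991, -0.135, -0.001], [-0.135, -0.991, -0.0], [-0.001, 0.0, -1.0]]
wrist_force: [-5.7, -0.3, 6.2]
gripper_width: 0.333
gripper_force: 60.0
```

Request:
{"api": "drive_tool", "payload": {"series": [[[0,0,0,0],[0,0,0,0],[0,0,0,0],[0,0,0,0],[0,0,0,0],[0,0,0,0]]], "claw": -0.4}}

```text
time: 23.43
position: [0.512, 0.098, 0.1393]
tcp_rot: [[0.991, -0.135, 0.0], [-0.135, -0.991, 0.0], [0.0, -0.0, -1.0]]
wrist_force: [0.3, -0.2, -1.2]
gripper_width: 0.701
gripper_force: 0.0
```

Request:
{"api": "drive_tool", "payload": {"series": [[[0,0,-8,0],[0,0,-20,0],[0,0,-30,0],[0,0,-30,0],[0,0,-30,0],[-20,0,-20,0],[-30,0,0,0],[-30,0,0,0],[0,0,0,0],[0,0,0,0],[0,0,0,0],[0,0,0,0]]]}}

```text
time: 24.43
position: [0.4336, 0.1087, 0.2776]
tcp_rot: [[0.991, -0.135, 0.001], [-0.135, -0.991, 0.0], [0.001, -0.0, -1.0]]
wrist_force: [0.2, -0.2, 1.1]
gripper_width: 0.703
gripper_force: 0.0
```

Run:
```python
from h import *
s,ds=imaging.capture("scene"); t,dt=imaging.capture("top")
A=np.hstack([cv2.resize(s[110:230,220:340,::-1],(400,400),interpolation=cv2.INTER_CUBIC),cv2.resize(t[120:240,180:300,::-1],(400,400),interpolation=cv2.INTER_CUBIC)])
cv2.imwrite("pics/end.png",A); S=telemetry.observe(); print(S["position"],S["wrist_force"],S["gripper_width"])
W=cloud("scene",ds,300,330,140,200).reshape(-1,3)
P=W[W[:,2]>.15]; print(len(P),P.mean(0),P.max(0))
```

```text
[0.43337326 0.1087184  0.27727959] [0.27130828 0.82544526 0.37338558] 0.7025605906073978
218 [0.51549056 0.09660212 0.18723369] [1.02899802 0.1184668  0.80953791]
```

View pics/end.png

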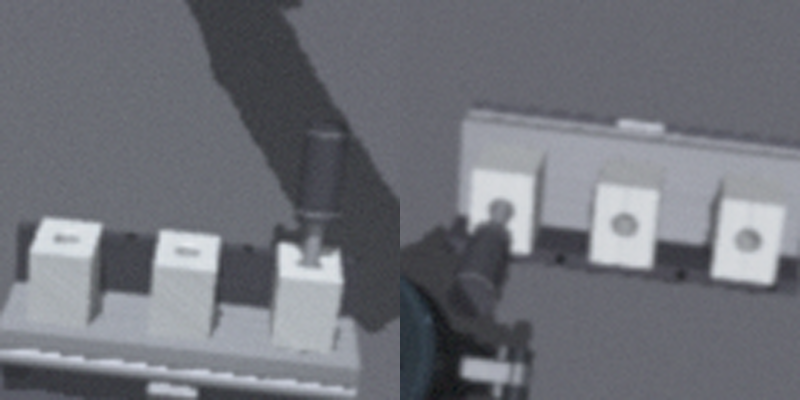

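The picture shows the pin standing free in the left block, with its handle at crop (320,170). The pin shows about 30 mm out of the bore, all the blocks are in their nests and the gripper is clear.

```bash
python3 -c "
from plant import bot
print(bot.close_job())"
```

```text
the job is handed in; nothing more can be done
None
```

I probed all three bores from left to right: the left one bottomed at about 36 mm, so it is the blind one, and the pin went about 64 mm into the other two. The pin now stands released in the left bore, resting on its floor, the blocks look unmoved in their nests, and I handed the job in at about 24.5 s.

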